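# Index the assembly fixture by one turn of its hand wheel

### The arm

A 6-joint arm with a two-finger parallel gripper is mounted at the origin on the work surface. World frame = base frame: x ahead of the robot, y to its left, z up, the work surface at z = 0. Lengths are in m, angles in rad, forces in N, time in s.
With the tool pointing down it reaches from about 0.425 to 0.95 m from the base axis. Payload 3.5 kg.
Tool frame: the origin (TCP) lies midway between the tips of the shut fingers; the grasp point (between the pads) lies 19 mm behind it; z points along the fingers, y is the line along which they close (so a half turn about z gives the same grasp; the last joint's range is limited). The gripper opens to 85 mm and grips with 20 to 120 N. Pads are 22 mm wide; open, the fingers measure 114 mm over their backs; the gripper's body (76 mm by 85 mm) begins 54 mm behind the grasp point. The pads swing forward as they close: fully open they stand 13 mm farther back than shut.
Start: joints at [1.139, 0.286, 1.577, -0, 1.279, -0.15], TCP at [0.188, 0.648, 0.192] pointing down, gripper open.
Joint ranges: [-2.77, 2.77], [-0.9, 2.22], [0.21, 2.48], [-1.53, 4.67], [0.24, 2.81], [-2.84, 2.84]. Speed limits (rad/s): [2.79, 2.79, 3.14, 3.14, 3.14, 3.14].

### API

Orientations are given as a unit quaternion [x, y, z, w].
In Python, from plant import ctrl, cams, order gives the robot as it stands.
- The arm moves only by the tool move_arm, never from a script. Its argument "plan" is one flat list of numbers, 7 for each row, row after row: the shift along the world's x, y, z in mm, then the turn, a rotation vector about the world's x, y, z in degrees, then the finger opening in mm, from 0 to 85.4. A call has 1 to 12 rows; each row shifts and turns the commanded pose from where the row before left it; what a row does not reach is not made up. A row lasts 1/10 s, in which the tool goes at most 50 mm and 8.59 degrees, less where a joint would pass 70% of its speed; a pose out of reach is approached as far as the arm can. A call is refused whole if a number of a shift passes 50 or a number of a turn 8.59, either way. A call with a gripper value outside its range is refused whole. The fingers move at their own pace and stop on an object; "newtons" is the grip in N (left out, the last holds). Time passes only in rows, so rows that do not move let the fingers close. It gives the time, the measured TCP pose, the force, the opening and the grip force at its end, in the units of the state.
- ctrl.get_state(): the state, without advancing time (a new reading comes with each control period).
- cams.read_camera(name): name is "scene" or "top" or "wrist"; returns a dict with "color" (480x640x3 uint8, red, green, blue), "fov_y" (degrees; the focal length in pixels is half the picture's height over the tangent of half this angle, whatever the lens; pixels are square), "cx", "cy" (the principal point, pixels), "k1" (the pictures are not rectified: a ray, as slopes to the right and down, at radius r is drawn at 1 + k1 r^2 times it, then the intrinsics apply), "origin" and "orientation" of the camera in the world; the wrist camera has in their place "T_tool_cam" (4x4, takes a point from camera to tool coordinates, whose origin is the TCP and whose axes are the flange's). Camera axes: x right, y up, looking along -z (the intrinsics and any distortion apply to the point x, -y, -z); pixel columns grow to the right and rows downward; lengths in m; the calibration is good to about 2 mm. A picture is of the moment at which its call begins: read the wrist's pose just before it. There is no depth.
- order.sign_off(): hands the job in; it is judged then, once.
The state is a dict: "time": time; "qpos": joint angles; "dq": joint speeds; "joint_efforts": joint torques, N m; "eef_pos": TCP position; "tcp_rot": TCP orientation; "contact_force": force on the tool from outside, world axes, zero at the start; "wrist_torque": the same for the moment, N m; "opening": opening from 0.0 (shut) to 1.0 (fully open); "finger_force": force on a finger pad.
Only numpy, scipy, OpenCV 4.12 (cv2) and the standard library are available. Lean on these libraries where they do the work, as an engineer would, in place of code of your own. Each camera call takes 0.05 s, during which the arm holds its last target. There are 200 camera calls.

### The job

Push the hand wheel of the indexing table round by its red handle, clockwise as seen from above, through exactly one full turn, so that the handle stands at the yellow index arm again and the dial has brought the next brass bushing to the green post. Use only the outside of the fingers: do not grip or force the handle, do not run on past the mark, do not lift the bushings, and leave everything else on the bench alone. Finish with the arm clear of everything.

Things in the scene. Friction and masses are not known exactly. Their poses are not given: they have to be found in the camera images.
- fixture: Indexing table, bolted down. Origin on the bench under the common vertical axis of hand wheel and dial. Round teal base, radius 150 mm. Aluminium dial, radius 140 mm, top 23 mm up, six black nests 115 mm out, tops 35 mm up; 1/6 turn per wheel turn, same sense. Yellow index arm on the -x side, top 84 mm up, from 95 to 169 mm out. Green post on the +x side, 155 to 169 mm out, top 72 mm up.
- handwheel (a joint): Angle of the level steel hand wheel, rad: 0 at the start with the handle at the yellow index arm, growing clockwise seen from above, 6.283 after one turn; it can turn on past that, or back. Steady drag of about 4 N at the handle; it stays where it is left. Rim: mean radius 75 mm, 18 mm thick, top 87 mm above the bench; hub top 94 mm.
- wheel_axis (a point): A point on the hand wheel's vertical axis, 109 mm above the bench, level with the middle of the handle. Fixed.
- handle (a point): Middle of the red upright handle on the wheel's rim: a round post of 22 mm diameter, from 90 to 128 mm above the bench, 75 mm from the wheel's axis. It goes round with the wheel.
- bushing_center (a point): Centre of the next brass bushing (25 mm diameter, 30 mm high, about 80 g, loose in a nest of the dial with 1.5 mm play all round). At the start it is one nest (60 degrees) from the green post; it rides with the dial.
- spare_bushing_center (a point): Centre of the other brass bushing, the same kind, in the nest after that.
- station (a point): The place inside the green post, 115 mm from the axis and 41 mm above the bench, where the next bushing's centre must come. Fixed on the fixture.
- screw_cup: Bystander: blue plastic cup of screws, 72 mm across, 45 mm high, standing beside the fixture. Origin at its underside's centre.
- screwdriver: Bystander: screwdriver about 200 mm long, lying beside the fixture along its own x axis.
- oil_bottle: Bystander: yellow oil bottle, 52 mm across, 130 mm high, out at the side.
- power_driver: Bystander: teal and black cordless driver lying on its side, about 135 x 190 x 44 mm, out at the side.
- gauge_block: Bystander: steel gauge block 60 x 35 x 25 mm, out at the side.
- mug: Bystander: blue mug, 76 mm across, 85 mm high, out at the side.

How it is judged:
On the way:
1. the wheel has been pushed clockwise past half a turn (value of joint handwheel above 3.3 rad), for 0.05 s.
At the end, for the whole second after the job is handed in: The wheel stands still, exactly one turn clockwise from its start within 0.17 rad (10 degrees, 13 mm at the handle); the next bushing is in its nest within 9 mm of the place at the green post; the spare bushing is still seated in its nest (value of joint handwheel between 6.11319 and 6.45319 rad and velocity of joint handwheel between -0.05 and 0.05 rad/s and distance between bushing_center and station below 0.009 m and z of spare_bushing_center in the frame of fixture between 0.035 and 0.047 m); the robot touches nothing.
It fails at once if the handle was run more than 0.5 rad (29 degrees) past one turn (value of joint handwheel above 6.78319 rad).
It fails at once if the wheel was turned backwards by more than 0.4 rad (23 degrees) from its start (value of joint handwheel below -0.4 rad).
It fails at once if the fixture or its handle was gripped or forced: more than 35 N (contact force between the fingers and fixture above 35 N).
It fails at once if a bushing was lifted by more than 10 mm (z of any of bushing_center, spare_bushing_center in the frame of fixture above 0.051 m).
It fails at once if a bystander (cup, screwdriver, bottle, power driver, gauge block or mug) was moved by more than 20 mm (distance of any of screw_cup, screwdriver, oil_bottle, power_driver, gauge_block, mug from where it was at the start of the episode above 0.02 m).
It also fails if it takes over 58 s, if anything falls off the work surface, if the arm or the gripper's body presses on something with over 40 N, if the wrist force passes 120 N, or if a joint passes its speed limit or range.

## Working session

There is one attempt and no reset: what is moved stays moved. The work goes in short steps, Python scripts to look and compute and a tool call to move; the robot and the scene stay as the last step left them, time stands still between calls to the robot, and variables do not carry over. Pictures are saved under pics/ and viewed, at most 10 in all, crops included, and the job is handed in when it is done.

Besides the shell and the picture viewer there is one more tool, called after "Request:" as a command line: name --argument value ..., lists and objects as JSON in quotes. move_arm: Moves the arm, as the interface text tells. Its arguments: {"type":"object","properties":{"plan":{"type":"array","items":{"type":"number"}},"newtons":{"type":"number"}},"required":["plan"]}

```bash
ls; mkdir -p pics; cat > h.py <<'E'
import numpy as np, cv2
from scipy.spatial.transform import Rotation as R
from plant import ctrl, cams, order
def snap(n,f):
    c=cams.read_camera(n); cv2.imwrite(f'pics/{f}.png',c['color'][:,:,::-1]); return c
def pose(c):
    if 'origin' in c: return np.array(c['origin']),R.from_quat(c['orientation']).as_matrix()
    s=ctrl.get_state(); T=np.array(c['T_tool_cam']); Rt=R.from_quat(s['tcp_rot']).as_matrix()
    return np.array(s['eef_pos'])+Rt@T[:3,3],Rt@T[:3,:3]
def onz(c,u,v,z):
    o,M=pose(c); f=240/np.tan(np.radians(c['fov_y']/2))
    a=np.array([(u-c['cx'])/f,(v-c['cy'])/f]); b=a.copy()
    for _ in range(30): b=a/(1+c['k1']*(b@b))
    d=M@np.array([b[0],-b[1],-1]); return o+d*(z-o[2])/d[2]
E
python3 - <<'E'
from h import *
for n in('top','scene'):
    c=snap(n,n+'0'); print({k:v for k,v in c.items() if k!='color'})
    hsv=cv2.cvtColor(c['color'],cv2.COLOR_RGB2HSV); 
    m=((hsv[...,0]<6)|(hsv[...,0]>174))&(hsv[...,1]>150)&(hsv[...,2]>80)
    k,l,s,ct=cv2.connectedComponentsWithStats(m.astype('uint8'))
    for i in range(1,k):
        if s[i,4]>30: print(n,s[i],ct[i],onz(c,*ct[i],.12))
print(ctrl.get_state())
E
```

```text
pics
{'fov_y': 56.9193418613358, 'cx': 320.26639303697294, 'cy': 241.69725029846305, 'k1': -0.026350930048684655, 'origin': array([ 0.28125354, -0.02710167,  1.20048357]), 'orientation': array([-0.0751635 ,  0.07717165,  0.71679475, -0.68891238])}
top [ 271   64   35   51 1689] [288.05210184  88.92895204] [0.94548133 0.03563901 0.12      ]
top [318 244   8   9  58] [321.5        247.86206897] [ 0.50223317 -0.03737173  0.12      ]
top [160 283  13  38 349] [165.95415473 302.20916905] [0.38225974 0.34658053 0.12      ]
top [ 87 304  10  10  80] [ 91.5625 308.5875] [0.37342404 0.52886667 0.12      ]
top [  5 382  15   4  33] [ 12.39393939 383.60606061] [0.20282336 0.70832965 0.12      ]
top [  0 384   5   9  33] [  1.54545455 387.36363636] [0.19494321 0.73389502 0.12      ]
{'fov_y': 51.70171452330749, 'cx': 319.88921218017316, 'cy': 243.97050287845548, 'k1': -0.094976814460207, 'origin': array([ 1.42132338, -0.24886146,  1.39911625]), 'orientation': array([0.24004906, 0.18568816, 0.57514157, 0.7596766 ])}
scene [464 105   7  15  48] [466.70833333 111.1875    ] [0.08272867 0.72363409 0.
[... 485 characters left out ...]
: array([ 1.13898542e+00,  2.87105422e-01,  1.57801806e+00,  1.65522452e-05,
        1.27860261e+00, -1.49998688e-01]), 'dq': array([-4.69099457e-05, -1.37479581e-03, -4.81211539e-03,  1.26283983e-03,
       -1.19620593e-03, -5.73775856e-04]), 'joint_efforts': array([-2.10963103e-04, -4.07297158e+01, -2.93698096e+01, -2.02568472e-04,
        3.38442915e-03, -4.58784797e-06]), 'eef_pos': array([0.1873979 , 0.64776732, 0.19097348]), 'tcp_rot': array([ 1.40442592e-01,  9.90088249e-01, -1.01963181e-03, -3.13546421e-04]), 'contact_force': array([0.24237903, 0.25524279, 0.35247388]), 'wrist_torque': array([-0.03481224, -0.03675647,  0.00086056]), 'finger_force': 0.0, 'opening': 1.0024095367660009}
```

View pics/top0.png

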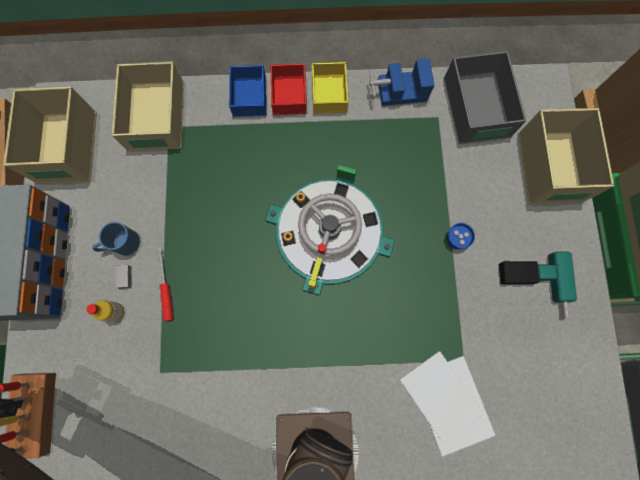

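View pics/scene0.png

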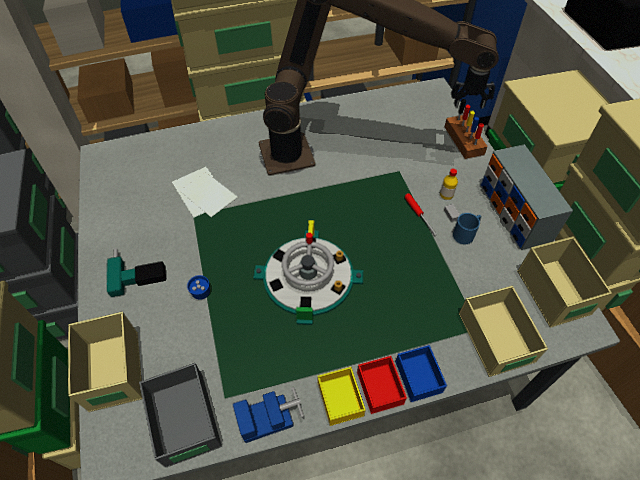

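The top view shows the handle at (321,248), the hub near (330,225), the yellow arm at the bottom, the green post at (346,172), and bushings at (300,198) and (289,238). The scene view agrees. Clockwise therefore starts toward +y. I'll take the arm over there with the fingers shut and refine from above.

```bash
python3 - <<'E'
from h import *
c=snap('top','t1')
print('hub',onz(c,330,225,.094),'handle',onz(c,321.5,248,.128))
hsv=cv2.cvtColor(c['color'],cv2.COLOR_RGB2HSV)
for n,lo,hi,z in(('green',50,75,.072),('yellow',24,34,.084)):
    m=cv2.inRange(hsv,(lo,150,60),(hi,255,255)); m[:, :270]=0; m[:,390:]=0; m[:150]=0; m[300:]=0
    k,l,s,ct=cv2.connectedComponentsWithStats(m)
    for i in range(1,k):
        if s[i,4]>30: print(n,s[i],ct[i],onz(c,*ct[i],z))
E
```

```text
hub [ 0.56682555 -0.06194331  0.094     ] handle [ 0.50024928 -0.03728173  0.128     ]
yellow [309 259  12  28 135] [314.8962963  272.95555556] [ 0.4451958  -0.01832634  0.084     ]
```

Request:
move_arm --plan '[30,-25,20,0,0,0,0,40,-30,20,0,0,0,0,40,-30,20,0,0,0,0,40,-40,0,0,0,0,0,40,-45,0,0,0,0,0,25,-50,0,0,0,0,0,10,-50,0,0,0,0,0,10,-50,0,0,0,0,0,10,-50,0,0,0,0,0,10,-50,0,0,0,0,0,10,-50,0,0,0,0,0,0,0,0,0,0,0,0]'

```text
time: 1.35
eef_pos: [0.4329, 0.2002, 0.2491]
tcp_rot: [0.144, 0.99, -0.001, 0.0]
contact_force: [-0.4, 0.5, 0.2]
opening: -0.0
finger_force: 0.0
```

Request:
move_arm --plan '[8,-45,0,0,0,0,0,8,-48,0,0,0,0,0,8,-48,0,0,0,0,0,8,-48,0,0,0,0,0,8,-48,0,0,0,0,0,7,-48,0,0,0,0,0,0,0,0,0,0,0,0,0,0,0,0,0,0,0]'

```text
time: 2.15
eef_pos: [0.4788, -0.0802, 0.2489]
tcp_rot: [0.142, 0.99, 0.0, -0.001]
contact_force: [0.3, -0.3, 0.6]
opening: -0.0
finger_force: 0.0
```

```bash
python3 - <<'E'
from h import *
c=snap('wrist','w1'); s=ctrl.get_state(); print(s['eef_pos'],s['tcp_rot'],s['qpos'],c['T_tool_cam'])
hsv=cv2.cvtColor(c['color'],cv2.COLOR_RGB2HSV)
m=(((hsv[...,0]<6)|(hsv[...,0]>174))&(hsv[...,1]>150)&(hsv[...,2]>60)).astype('uint8')
k,l,st,ct=cv2.connectedComponentsWithStats(m)
for i in range(1,k):
    if st[i,4]>30: print(st[i],ct[i],onz(c,*ct[i],.128),onz(c,*ct[i],.109))
E
```

```text
[ 0.47875499 -0.07926976  0.24896317] [ 1.40526458e-01  9.90076722e-01  4.32371990e-04 -4.59745865e-04] [-3.73920638e-01 -1.83732991e-01  1.96271194e+00  6.42883907e-04
  1.36370801e+00 -1.66286318e+00] [[ 9.77553322e-04  9.61115747e-01  2.76144101e-01  6.97855280e-02]
 [ 9.99999433e-01 -1.05585681e-03  1.34885504e-04  6.62744694e-04]
 [ 4.21209211e-04  2.76143813e-01 -9.61116235e-01 -1.81473202e-01]
 [ 0.00000000e+00  0.00000000e+00  0.00000000e+00  1.00000000e+00]]
[362 216  28  32 632] [375.26265823 231.67405063] [ 0.49921564 -0.0368091   0.128     ] [ 0.50469014 -0.03539063  0.109     ]
```

View pics/w1.png

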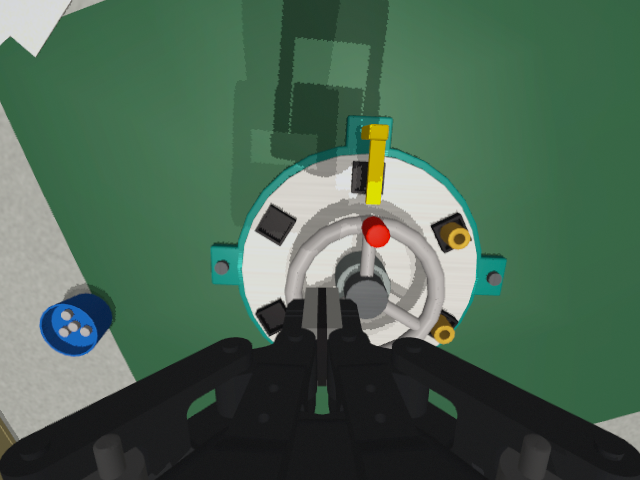

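The wrist view shows the handle top at (377,232), the hub top centre at about (366,298), and the fingers behind (-y of) the handle. The bushings are at (457,237) and (444,333).

```bash
python3 - <<'E'
from h import *
c=cams.read_camera('wrist')
hub=onz(c,366,298,.094)[:2]; ha=onz(c,377,231,.128)[:2]; print(hub,ha,np.linalg.norm(ha-hub))
ct=cams.read_camera('top'); print(onz(ct,330,225,.094)[:2])
# combine: wheel centre mean of both, handle angle -> waypoints
A=(hub+onz(ct,330,225,.094)[:2])/2; d=ha-A; th=np.arctan2(d[1],d[0]); print('A',A,np.linalg.norm(d),np.degrees(th))
f=lambda lag:A+.075*np.array([np.cos(th+np.radians(lag)),np.sin(th+np.radians(lag))])
for l in(35,30,20):print(l,f(l))
E
```

```text
[ 0.57310437 -0.05883523] [ 0.49906136 -0.03467963] 0.07788363707199263
[ 0.56682555 -0.06194331]
A [ 0.56996496 -0.06038927] 0.07542086208577917 160.0693599247222
35 [ 0.49754407 -0.07988838]
30 [ 0.4961202  -0.07350229]
20 [ 0.49496501 -0.06048006]
```

Request:
move_arm --plan '[10,-4,-40,0,0,0,0,9,0,-40,0,0,0,0,0,0,-40,0,0,0,0,0,0,-20,0,0,0,0,0,0,-7,0,0,0,0,0,0,0,0,0,0,0,0,0,0,0,0,0,0]'

```text
time: 3.0
eef_pos: [0.4991, -0.0837, 0.1041]
tcp_rot: [0.14, 0.99, -0.0, 0.001]
contact_force: [-1.1, 0.0, 0.6]
opening: 0.001
finger_force: 0.0
```

```bash
cat > wp.py <<'E'
import sys; from h import *
# start lag, step deg, rows, z, from current commanded-ish pose
l,step,n=map(float,sys.argv[1:4]); z=.102; A=np.array([.570,-.060]); th=np.radians(161)
p=np.array(ctrl.get_state()['eef_pos']) ; out=[]
for i in range(int(n)):
    a=th+np.radians(l-step*(i+1)); t=np.array([*(A+.075*np.array([np.cos(a),np.sin(a)])),z])
    d=np.round((t-p)*1000,1); p=p+d/1000; out.append(d)
print(np.array(out).tolist())
E
python3 wp.py 35 1.8 12; python3 -c "
from h import *; s=ctrl.get_state();print(s['eef_pos'],s['contact_force'])"
```

```text
[[-1.9, 5.3, -2.1], [-0.5, 2.2, 0.0], [-0.5, 2.4, 0.0], [-0.4, 2.3, 0.0], [-0.3, 2.3, 0.0], [-0.2, 2.4, 0.0], [-0.2, 2.3, 0.0], [-0.1, 2.4, 0.0], [-0.0, 2.3, 0.0], [-0.0, 2.4, 0.0], [0.1, 2.3, 0.0], [0.2, 2.4, 0.0]]
[ 0.49914601 -0.08365431  0.10409789] [-1.05119442  0.04234693  0.57721767]
```

Request:
move_arm --plan '[-2,5,-2,0,0,0,0,-0.5,2.2,0,0,0,0,0,-0.5,2.4,0,0,0,0,0,-0.4,2.3,0,0,0,0,0,-0.3,2.3,0,0,0,0,0,-0.2,2.4,0,0,0,0,0,-0.2,2.3,0,0,0,0,0,-0.1,2.4,0,0,0,0,0,0,2.3,0,0,0,0,0,0,2.4,0,0,0,0,0,0.1,2.3,0,0,0,0,0,0.2,2.4,0,0,0,0,0]'

```text
time: 4.2
eef_pos: [0.494, -0.053, 0.1003]
tcp_rot: [0.14, 0.99, -0.0, -0.0]
contact_force: [-0.1, 0.1, 0.6]
opening: -0.002
finger_force: 0.0
```

```bash
cat >> h.py <<'E'
def red():
    for n in('top','wrist'):
        c=cams.read_camera(n); hsv=cv2.cvtColor(c['color'],cv2.COLOR_RGB2HSV)
        m=(((hsv[...,0]<6)|(hsv[...,0]>174))&(hsv[...,1]>150)&(hsv[...,2]>60)).astype('uint8')
        k,l,st,ct=cv2.connectedComponentsWithStats(m)
        for i in range(1,k):
            q=onz(c,*ct[i],.122)[:2]-[.570,-.060]
            if st[i,4]>15 and np.linalg.norm(q)<.11: print(n,st[i,4],q,'cw deg',(161-np.degrees(np.arctan2(q[1],q[0])))%360, 'r',np.linalg.norm(q))
    s=ctrl.get_state(); p=s['eef_pos'][:2]-[.570,-.060]; print(s['time'],s['eef_pos'],'cw',(161-np.degrees(np.arctan2(p[1],p[0])))%360,np.linalg.norm(p),s['contact_force'])
E
python3 -c "
from h import *; red()"; python3 wp.py 13.4 4 12
```

```text
wrist 1941 [-0.0717248   0.02496723] cw deg 0.19288678585658658 r 0.07594609553218781
4.3 [ 0.49401296 -0.05294535  0.10036623] cw 346.3041434819322 0.07631381893278336 [ 0.32308199 -0.18118541  0.06914797]
[[2.0, 5.5, 1.6], [1.1, 5.1, 0.0], [1.4, 5.0, 0.0], [1.8, 5.0, 0.0], [2.0, 4.8, 0.0], [2.5, 4.6, 0.0], [2.7, 4.4, 0.0], [3.1, 4.3, 0.0], [3.3, 4.0, 0.0], [3.6, 3.8, 0.0], [3.9, 3.6, 0.0], [4.1, 3.2, 0.0]]
```

Request:
move_arm --plan '[2,5.5,1,0,0,0,0,1.1,5.1,0,0,0,0,0,1.4,5,0,0,0,0,0,1.8,5,0,0,0,0,0,2,4.8,0,0,0,0,0,2.5,4.6,0,0,0,0,0,2.7,4.4,0,0,0,0,0,3.1,4.3,0,0,0,0,0,3.3,4,0,0,0,0,0,3.6,3.8,0,0,0,0,0,3.9,3.6,0,0,0,0,0,4.1,3.2,0,0,0,0,0]'

```text
time: 5.5
eef_pos: [0.5259, 0.0004, 0.1013]
tcp_rot: [0.14, 0.99, 0.0, -0.0]
contact_force: [-0.4, 0.1, 0.3]
opening: 0.002
finger_force: 0.0
```

```bash
python3 -c "
from h import *; red()"; python3 wp.py -34.6 6 12
```

```text
wrist 2421 [-0.06871881  0.02614436] cw deg 1.8295293090580458 r 0.07352416438001859
5.6 [5.26103452e-01 3.66900661e-04 1.01458091e-01] cw 34.97675629299272 0.07463959846412536 [ 0.17198146 -0.19714916 -0.90021199]
[[5.9, 4.3, 0.5], [7.0, 3.6, 0.0], [7.3, 2.9, 0.0], [7.6, 2.1, 0.0], [7.7, 1.3, 0.0], [7.9, 0.4, 0.0], [7.8, -0.3, 0.0], [7.8, -1.2, 0.0], [7.6, -2.0, 0.0], [7.3, -2.7, 0.0], [7.0, -3.6, 0.0], [6.7, -4.2, 0.0]]
```

```bash
python3 -c "
from h import *
a=snap('wrist','w2'); b=snap('scene','s2')
b=b['color'][180:330,220:400]; b=cv2.resize(b,None,fx=3,fy=3)[:,:,::-1]
cv2.imwrite('pics/m2.png',np.vstack([cv2.resize(a['color'],(540,405))[:,:,::-1][200:340],b]))"
```

```text
(no output)
```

View pics/m2.png

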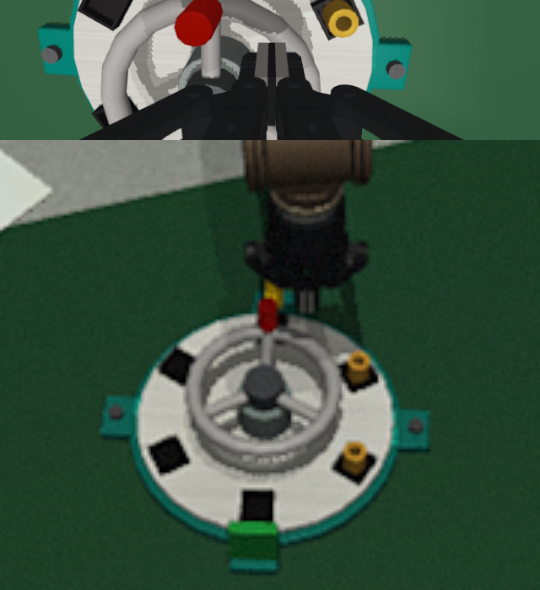

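View pics/w2.png

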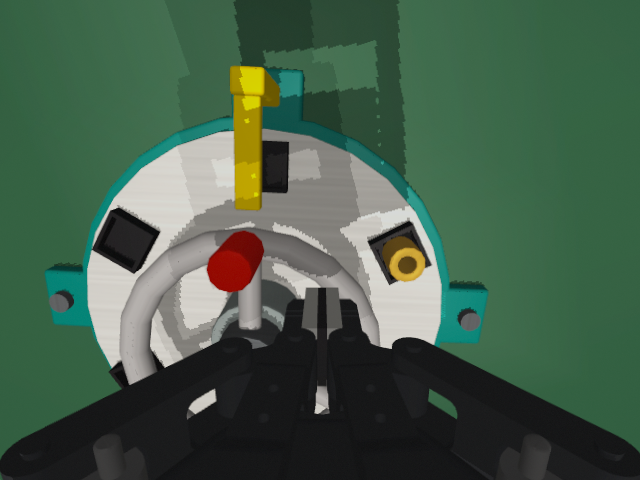

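```bash
cat >> h.py <<'E'
def proj(c,P):
    o,M=pose(c); q=M.T@(np.array(P)-o); b=np.array([q[0],-q[1]])/-q[2]; f=240/np.tan(np.radians(c['fov_y']/2))
    return b*(1+c['k1']*(b@b))*f+[c['cx'],c['cy']]
E
python3 -c "
from h import *
P=ctrl.get_state()['eef_pos']; 
for n in('scene','wrist','top'):
    c=cams.read_camera(n); print(n,'tcp',proj(c,P),'hub',proj(c,[.57,-.06,.094]),'handle top',proj(c,[.499,-.035,.128]))
    if n=='scene':
        print(onz(c,308.6,236,.122))
        cv2.imwrite('pics/s3.png',cv2.resize(c['color'][170:300,240:400],(800,650),interpolation=cv2.INTER_CUBIC)[:600,:,::-1])
"
```

```text
scene tcp [321.80091387 241.51423505] hub [307.35454739 258.04959542] handle top [308.95966309 232.60006562]
[ 0.5074259  -0.03858058  0.122     ]
wrist tcp [320.63440947 274.24357543] hub [244.58057472 362.89821186] handle top [228.73529922 262.65992236]
top tcp [306.39653458 240.93358025] hub [329.19346022 223.83876217] handle top [320.5977623  248.53089745]
```

View pics/s3.png

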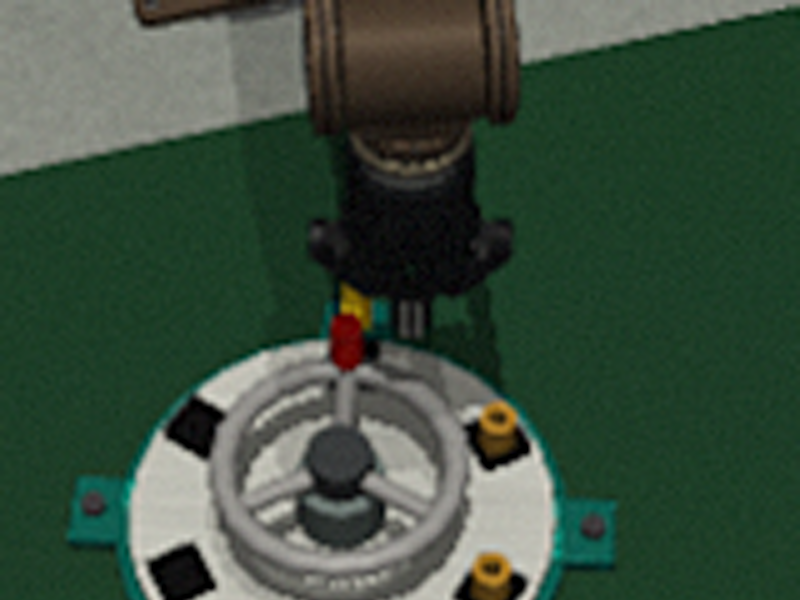

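```bash
python3 -c "
from h import *
c=cams.read_camera('wrist'); s=ctrl.get_state(); T=R.from_quat(s['tcp_rot']).as_matrix(); print(c['fov_y'])
e=cams.read_camera('scene')
for x in(11,0,-11):
  print(x,[(z,proj(c,s['eef_pos']+T@np.array([x,0,z])/1e3).round(0).tolist(),proj(e,s['eef_pos']+T@np.array([x,0,z])/1e3).round(1).tolist()) for z in(0,-10,-20,-30)])
for y in(-15,-11,-7,7,11,15): print(y,proj(c,s['eef_pos']+T@np.array([11,y,-10])/1e3)[0])
"
```

```text
66.46456497046599
11 [(0, [320.0, 254.0], [321.8, 238.7]), (-10, [320.0, 260.0], [321.8, 236.9]), (-20, [320.0, 267.0], [321.7, 235.0]), (-30, [320.0, 275.0], [321.7, 233.2])]
0 [(0, [320.0, 274.0], [321.7, 241.5]), (-10, [320.0, 281.0], [321.7, 239.7]), (-20, [320.0, 289.0], [321.7, 237.8]), (-30, [320.0, 298.0], [321.7, 236.0])]
-11 [(0, [320.0, 293.0], [321.7, 244.3]), (-10, [320.0, 301.0], [321.7, 242.4]), (-20, [320.0, 310.0], [321.7, 240.6]), (-30, [320.0, 320.0], [321.7, 238.8])]
-15 289.9461250175735
-11 298.0330357508848
-7 306.12269844911975
7 334.44479771985027
11 342.5353652486684
15 350.6235827436334
```

The images show the real finger ends about 25–40 mm above the reported TCP: tips at wrist row 288 and scene (322,238). They passed over the handle, which hasn't moved. I'll go back behind it and work lower.

Request:
move_arm --plan '[0,0,40,0,0,0,0,-10,-27,0,0,0,0,0,-10,-27,0,0,0,0,0,-9,-27,0,0,0,0,0,0,0,-30,0,0,0,0,0,0,0,-18,0,0,0,0,0,0,0,-10,0,0,0,0,0,0,0,0,0,0,0,0]'

```text
validation failed for argument at $.pl...
```

```bash
python3 -c "
from h import *; red()
c=cams.read_camera('scene');s=ctrl.get_state();print(proj(c,s['eef_pos']),proj(c,s['eef_pos']+[0,0,.03]))
w=cams.read_camera('wrist')['color'][180:480,160:480]
a=cv2.resize(c['color'][200:270,260:360],(500,350),interpolation=cv2.INTER_CUBIC)
cv2.imwrite('pics/m4.png',np.hstack([a[:300],w])[:,:,::-1])"
```

```text
wrist 2418 [-0.0683901   0.02635423] cw deg 2.0742448406630274 r 0.07329223111158213
6.05 [ 5.25460241e-01 -4.28520717e-05  1.01389217e-01] cw 34.39282466846194 0.0746903588497179 [0.40223405 0.22449556 0.31004896]
[321.75235536 241.4818037 ] [321.72458677 235.97610171]
```

View pics/m4.png

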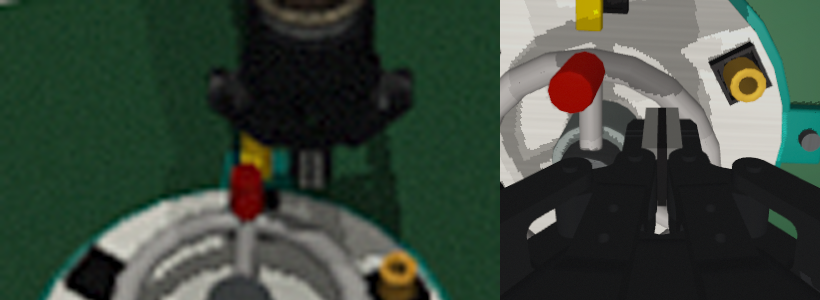

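The first call was refused because I gave it a malformed row, so the arm hasn't moved. The picture again shows the tips ending at about the handle-top level, scene row 237. Retrying.

Request:
move_arm --plan '[0,0,40,0,0,0,0,-10,-27,0,0,0,0,0,-10,-27,0,0,0,0,0,-9,-27,0,0,0,0,0,0,0,-30,0,0,0,0,0,0,-18,0,0,0,0,0,0,-10,0,0,0,0,0,0,0,0,0,0,0]'

```text
time: 6.95
eef_pos: [0.4953, -0.0805, 0.0818]
tcp_rot: [0.14, 0.99, 0.0, -0.002]
contact_force: [-0.2, 0.3, 0.1]
opening: -0.003
finger_force: 0.0
```

```bash
sed -i 's/z=.102/z=float(sys.argv[4])/' wp.py; python3 -c "
from h import *; red()"; python3 wp.py 35 3 12 .083
```

```text
wrist 3140 [-0.06937404  0.02195781] cw deg 358.5632744709577 r 0.07276608142380998
7.05 [ 0.49702968 -0.08094286  0.08398438] cw 324.9862485924891 0.07591621188609025 [-0.01668152 -0.14102041  0.68365799]
[[-0.1, 4.1, -1.0], [-0.8, 3.8, 0.0], [-0.6, 3.9, 0.0], [-0.3, 3.9, 0.0], [-0.2, 3.9, 0.0], [0.0, 4.0, 0.0], [0.3, 3.9, 0.0], [0.4, 3.9, 0.0], [0.6, 3.9, 0.0], [0.9, 3.8, 0.0], [1.0, 3.8, 0.0], [1.3, 3.7, 0.0]]
```

Request:
move_arm --plan '[0,4,0,0,0,0,0,-0.8,3.8,0,0,0,0,0,-0.6,3.9,0,0,0,0,0,-0.3,3.9,0,0,0,0,0,-0.2,3.9,0,0,0,0,0,0,4,0,0,0,0,0,0.3,3.9,0,0,0,0,0,0.4,3.9,0,0,0,0,0,0.6,3.9,0,0,0,0,0,0.9,3.8,0,0,0,0,0,1,3.8,0,0,0,0,0,1.3,3.7,0,0,0,0,0]'

```text
time: 8.25
eef_pos: [0.4997, -0.0348, 0.0835]
tcp_rot: [0.14, 0.99, -0.001, 0.001]
contact_force: [1.1, -6.0, -1.6]
opening: -0.002
finger_force: 2.2
```

```bash
python3 -c "
from h import *; red()"; python3 wp.py -1 4 12 .083
```

```text
wrist 1777 [-0.06489133  0.04466497] cw deg 15.539793834119877 r 0.07877718096519756
8.35 [ 0.49947879 -0.03407696  0.08349546] cw 1.1830312906847382 0.07513484362044838 [ 0.55450195 -2.43705023 -0.2219751 ]
[[2.0, 4.6, -0.5], [2.3, 4.7, 0.0], [2.6, 4.5, 0.0], [2.9, 4.4, 0.0], [3.3, 4.1, 0.0], [3.5, 3.9, 0.0], [3.7, 3.6, 0.0], [4.0, 3.4, 0.0], [4.3, 3.1, 0.0], [4.4, 2.7, 0.0], [4.6, 2.5, 0.0], [4.8, 2.1, 0.0]]
```

Contact at about 6 N, and the wheel is turning. Continuing.

Request:
move_arm --plan '[2,4.6,-1,0,0,0,0,2.3,4.7,-1,0,0,0,0,2.6,4.5,-1,0,0,0,0,2.9,4.4,0,0,0,0,0,3.3,4.1,0,0,0,0,0,3.5,3.9,0,0,0,0,0,3.7,3.6,0,0,0,0,0,4,3.4,0,0,0,0,0,4.3,3.1,0,0,0,0,0,4.4,2.7,0,0,0,0,0,4.6,2.5,0,0,0,0,0,4.8,2.1,0,0,0,0,0]'

```text
time: 9.55
eef_pos: [0.5405, 0.01, 0.0795]
tcp_rot: [0.14, 0.99, 0.0, -0.002]
contact_force: [-3.8, -3.2, 0.1]
opening: -0.001
finger_force: 1.6
```

```bash
python3 -c "
from h import *; red()"; python3 wp.py -49 4 12 .080
```

```text
9.65 [0.54138206 0.01021785 0.0796337 ] cw 48.82619069797026 0.07582567801010294 [-0.86190103  0.65736735 -0.8003402 ]
[[5.4, 1.1, 0.4], [5.1, 1.5, -0.0], [5.1, 1.0, -0.0], [5.2, 0.8, -0.0], [5.2, 0.3, -0.0], [5.2, 0.0, -0.0], [5.3, -0.3, -0.0], [5.1, -0.8, -0.0], [5.2, -1.0, -0.0], [5.0, -1.5, -0.0], [4.9, -1.8, -0.0], [4.8, -2.1, -0.0]]
```

Request:
move_arm --plan '[5.4,1.4,0,0,0,0,0,5.1,1.5,0,0,0,0,0,5.1,1,0,0,0,0,0,5.2,0.8,0,0,0,0,0,5.2,0.3,0,0,0,0,0,5.2,0,0,0,0,0,0,5.3,-0.3,0,0,0,0,0,5.1,-0.8,0,0,0,0,0,5.2,-1,0,0,0,0,0,5,-1.5,0,0,0,0,0,4.9,-1.8,0,0,0,0,0,4.8,-2.1,0,0,0,0,0]'

```text
time: 10.85
eef_pos: [0.6028, 0.006, 0.0804]
tcp_rot: [0.14, 0.99, -0.001, -0.001]
contact_force: [-7.0, -3.9, -0.5]
opening: -0.001
finger_force: 2.9
```

```bash
sed -i "s/('top','wrist')/('scene','top','wrist')/" h.py; python3 -c "
from h import *; red()"; python3 wp.py -97 4 12 .080
```

```text
scene 69 [0.06142561 0.05369787] cw deg 119.84025388631542 r 0.08158778696081587
11.0 [0.60411244 0.00641654 0.08080239] cw 98.18564977689417 0.07466468530956344 [-1.95609575 -0.43772492 -1.20013433]
[[3.4, -1.5, -0.8], [4.4, -2.7, -0.0], [4.3, -3.1, -0.0], [4.0, -3.4, -0.0], [3.7, -3.6, -0.0], [3.5, -3.9, -0.0], [3.3, -4.1, -0.0], [2.9, -4.4, -0.0], [2.6, -4.5, -0.0], [2.3, -4.7, -0.0], [2.0, -4.9, -0.0], [1.6, -4.9, -0.0]]
```

Only the friction side-load grows with fixed orientation, so from here the tool turns with the wheel: -4° about z per row.

Request:
move_arm --plan '[3.6,-1.8,-0.5,0,0,-4,0,4.4,-2.7,0,0,0,-4,0,4.3,-3.1,0,0,0,-4,0,4,-3.4,0,0,0,-4,0,3.7,-3.6,0,0,0,-4,0,3.5,-3.9,0,0,0,-4,0,3.3,-4.1,0,0,0,-4,0,2.9,-4.4,0,0,0,-4,0,2.6,-4.5,0,0,0,-4,0,2.3,-4.7,0,0,0,-4,0,2,-4.9,0,0,0,-4,0,1.6,-4.9,0,0,0,-4,0]'

```text
time: 12.2
eef_pos: [0.6438, -0.0373, 0.0809]
tcp_rot: [0.532, 0.846, 0.003, 0.002]
contact_force: [0.9, 3.8, -0.7]
opening: -0.002
finger_force: 1.8
```

```bash
python3 -c "
from h import *; red(); print(ctrl.get_state()['qpos'])"; python3 wp.py -145 4 12 .080
```

```text
scene 68 [ 0.08802405 -0.00079368] cw deg 161.51660157900602 r 0.08802762960562092
12.35 [ 0.64314765 -0.03872109  0.08094091] cw 144.78009949522192 0.07617985640242937 [ 0.47317275  2.04600971 -0.32920676]
[-0.21816157  0.3248585   1.74237325  0.00196262  1.06982006 -0.67157757]
[[0.2, -5.7, -0.9], [0.9, -5.1, -0.0], [0.6, -5.2, -0.0], [0.2, -5.3, -0.0], [-0.2, -5.2, -0.0], [-0.6, -5.2, -0.0], [-0.9, -5.2, -0.0], [-1.3, -5.1, -0.0], [-1.6, -4.9, -0.0], [-1.9, -4.9, -0.0], [-2.3, -4.7, -0.0], [-2.6, -4.5, -0.0]]
```

Request:
move_arm --plan '[0.3,-5.7,-0.5,0,0,-3.7,0,0.9,-5.1,0,0,0,-3.7,0,0.6,-5.2,0,0,0,-3.7,0,0.2,-5.3,0,0,0,-3.7,0,-0.2,-5.2,0,0,0,-3.7,0,-0.6,-5.2,0,0,0,-3.7,0,-0.9,-5.2,0,0,0,-3.7,0,-1.3,-5.1,0,0,0,-3.7,0,-1.6,-4.9,0,0,0,-3.7,0,-1.9,-4.9,0,0,0,-3.7,0,-2.3,-4.7,0,0,0,-3.7,0,-2.6,-4.5,0,0,0,-3.7,0]'

```text
time: 13.55
eef_pos: [0.6334, -0.099, 0.0806]
tcp_rot: [0.812, 0.583, 0.002, 0.0]
contact_force: [1.5, 6.0, 0.4]
opening: -0.002
finger_force: 2.6
```

```bash
python3 -c "
from h import *; red(); print(ctrl.get_state()['qpos'])"; python3 wp.py -193 4 12 .080
```

```text
scene 44 [ 0.06381999 -0.06303239] cw deg 205.6442696911134 r 0.08969990894887883
13.7 [ 0.63275543 -0.09977667  0.0804675 ] cw 193.36800497561012 0.07429957878575837 [-0.60345457  3.22672755  1.77604986]
[-3.15166926e-01  3.19273823e-01  1.75050053e+00  1.48792284e-03
  1.06963091e+00  5.86352830e-03]
[[-2.1, -4.3, -0.5], [-3.2, -4.1, 0.0], [-3.5, -3.9, 0.0], [-3.8, -3.7, 0.0], [-4.0, -3.3, 0.0], [-4.2, -3.1, 0.0], [-4.5, -2.8, 0.0], [-4.6, -2.4, 0.0], [-4.8, -2.2, 0.0], [-4.9, -1.8, 0.0], [-5.0, -1.4, 0.0], [-5.1, -1.1, 0.0]]
```

Request:
move_arm --plan '[-2.3,-4.4,-0.3,0,0,-3.7,0,-3.2,-4.1,0,0,0,-3.7,0,-3.5,-3.9,0,0,0,-3.7,0,-3.8,-3.7,0,0,0,-3.7,0,-4,-3.3,0,0,0,-3.7,0,-4.2,-3.1,0,0,0,-3.7,0,-4.5,-2.8,0,0,0,-3.7,0,-4.6,-2.4,0,0,0,-3.7,0,-4.8,-2.2,0,0,0,-3.7,0,-4.9,-1.8,0,0,0,-3.7,0,-5,-1.4,0,0,0,-3.7,0,-5.1,-1.1,0,0,0,-3.7,0]'

```text
time: 14.9
eef_pos: [0.5846, -0.133, 0.0806]
tcp_rot: [0.972, 0.233, 0.004, 0.0]
contact_force: [4.9, 4.9, 0.7]
opening: -0.0
finger_force: 2.9
```

```bash
python3 -c "
from h import *; red(); print(ctrl.get_state()['qpos'])"; python3 wp.py -241 4 12 .080
```

```text
wrist 44 [ 0.00110808 -0.061677  ] cw deg 249.97073921385007 r 0.06168695160036636
15.05 [ 0.58381436 -0.13458352  0.08044584] cw 240.50659490576965 0.0758520758878183 [2.84186435 2.02588554 1.83426297]
[-3.96158701e-01  2.33587042e-01  1.85738628e+00  8.84623756e-04
  1.04558175e+00  6.99675999e-01]
[[-6.0, -0.0, -0.4], [-5.2, -0.4, -0.0], [-5.2, 0.0, -0.0], [-5.3, 0.4, -0.0], [-5.1, 0.7, -0.0], [-5.2, 1.1, -0.0], [-5.0, 1.5, -0.0], [-4.9, 1.7, -0.0], [-4.8, 2.2, -0.0], [-4.6, 2.4, -0.0], [-4.5, 2.8, -0.0], [-4.2, 3.1, -0.0]]
```

Request:
move_arm --plan '[-5.8,0,-0.2,0,0,-4,0,-5.2,-0.4,0,0,0,-4,0,-5.2,0,0,0,0,-4,0,-5.3,0.4,0,0,0,-4,0,-5.1,0.7,0,0,0,-4,0,-5.2,1.1,0,0,0,-4,0,-5,1.5,0,0,0,-4,0,-4.9,1.7,0,0,0,-4,0,-4.8,2.2,0,0,0,-4,0,-4.6,2.4,0,0,0,-4,0,-4.5,2.8,0,0,0,-4,0,-4.2,3.1,0,0,0,-4,0]'

```text
time: 16.25
eef_pos: [0.5246, -0.1213, 0.0805]
tcp_rot: [0.983, -0.182, 0.004, 0.002]
contact_force: [3.6, -1.3, 0.5]
opening: -0.003
finger_force: 1.7
```

```bash
python3 -c "
from h import *; red(); print(ctrl.get_state()['qpos'])"; python3 wp.py -289 3 12 .080
```

```text
scene 37 [-0.040838   -0.04313144] cw deg 294.43547940552196 r 0.05939749913469084
wrist 446 [-0.04458043 -0.04074507] cw deg 298.57369974179824 r 0.06039516635816093
16.4 [ 0.52336498 -0.12061225  0.0799985 ] cw 288.5746568378417 0.07647659334057832 [ 1.84695208 -2.16062774  1.33513114]
[-0.41444724  0.10469598  2.00707289 -0.00223182  1.02571236  1.51997701]
[[-2.6, 4.0, 0.0], [-2.9, 2.7, 0.0], [-2.7, 2.8, 0.0], [-2.6, 2.9, 0.0], [-2.5, 3.1, 0.0], [-2.2, 3.2, 0.0], [-2.2, 3.3, 0.0], [-1.9, 3.4, 0.0], [-1.7, 3.5, 0.0], [-1.6, 3.6, 0.0], [-1.4, 3.7, 0.0], [-1.2, 3.7, 0.0]]
```

Request:
move_arm --plan '[-2.6,3.2,0,0,0,-2.8,0,-2.9,2.7,0,0,0,-2.8,0,-2.7,2.8,0,0,0,-2.8,0,-2.6,2.9,0,0,0,-2.8,0,-2.5,3.1,0,0,0,-2.8,0,-2.2,3.2,0,0,0,-2.8,0,-2.2,3.3,0,0,0,-2.8,0,-1.9,3.4,0,0,0,-2.8,0,-1.7,3.5,0,0,0,-2.8,0,-1.6,3.6,0,0,0,-2.8,0,-1.4,3.7,0,0,0,-2.8,0,-1.2,3.7,0,0,0,-2.8,0]'

```text
time: 17.6
eef_pos: [0.4976, -0.0816, 0.0795]
tcp_rot: [0.889, -0.458, 0.002, 0.001]
contact_force: [1.7, -4.0, 0.8]
opening: -0.006
finger_force: 1.8
```

```bash
python3 -c "
from h import *; red(); print(ctrl.get_state()['qpos']); snap('wrist','w5')"; python3 wp.py -325 1.5 12 .080
```

```text
scene 49 [-0.05628302 -0.00179441] cw deg 339.1739195013939 r 0.05631161894367239
wrist 687 [-0.05951613 -0.005692  ] cw deg 335.5369627131946 r 0.05978769167368907
17.75 [ 0.49723384 -0.08091718  0.079338  ] cw 324.9623045253139 0.07571289186066055 [ 0.99721551 -2.6701604   2.18432733]
[-3.62162141e-01  3.35787271e-02  2.08410440e+00 -1.62502600e-03
  1.02221453e+00  2.15857353e+00]
[[0.1, 2.1, 0.7], [-0.4, 1.9, -0.0], [-0.4, 1.9, -0.0], [-0.4, 1.9, -0.0], [-0.3, 2.0, -0.0], [-0.3, 1.9, -0.0], [-0.2, 2.0, -0.0], [-0.2, 1.9, -0.0], [-0.1, 2.0, -0.0], [-0.0, 1.9, -0.0], [-0.0, 2.0, -0.0], [0.0, 2.0, -0.0]]
```

View pics/w5.png

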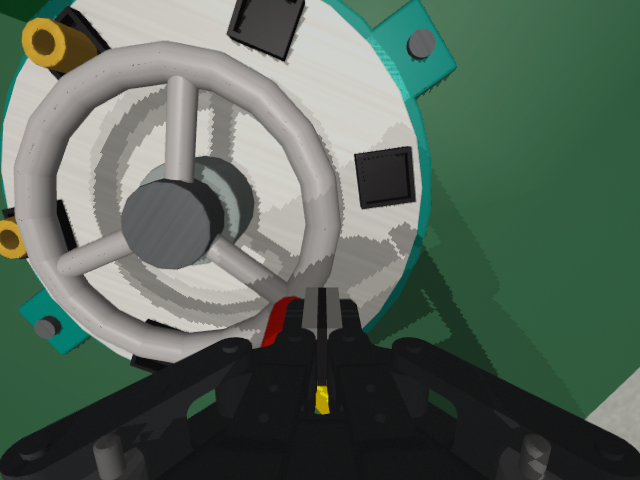

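The handle is mostly hidden behind the fingers at (280,320). The spokes give the wheel angle: hub (172,223), spoke ends at (180,85) and (72,263), and the handle's own spoke toward (285,293).

```bash
python3 -c "
from h import *
c=cams.read_camera('wrist')
h=onz(c,172,223,.094)[:2]; print('hub',h)
for p in((180,88),(75,262),(275,287)):
    q=onz(c,*p,.080)[:2]-[.570,-.060]; print(p,q,(161-np.degrees(np.arctan2(q[1],q[0])))%360)
"
```

```text
hub [ 0.5727927  -0.06481836]
(180, 88) [ 0.03465613 -0.05709456] 219.742444654062
(75, 262) [0.03803701 0.05030696] 108.09286095355208
(275, 287) [-0.05636957 -0.00031512] 340.6797087659304
```

Handle is at about 341° with the finger at 325°, so I need about 18° more.

Request:
move_arm --plan '[0,2,0.5,0,0,-1.2,0,-0.4,1.9,0,0,0,-1.2,0,-0.4,1.9,0,0,0,-1.2,0,-0.4,1.9,0,0,0,-1.2,0,-0.3,2,0,0,0,-1.2,0,-0.3,1.9,0,0,0,-1.2,0,-0.2,2,0,0,0,-1.2,0,-0.2,1.9,0,0,0,-1.2,0,-0.1,2,0,0,0,-1.2,0,0,1.9,0,0,0,-1.2,0,0,2,0,0,0,-1.2,0,0,1.5,0,0,0,0,0]'

```text
time: 19.05
eef_pos: [0.4945, -0.057, 0.0795]
tcp_rot: [0.83, -0.558, 0.0, 0.0]
contact_force: [3.3, -4.7, 1.0]
opening: 0.002
finger_force: 2.1
```

Request:
move_arm --plan '[-2,-6,0,0,0,0,0,-6,-18,0,0,0,0,0,-5,-20,0,0,0,0,0,0,0,30,0,0,0,0,0,0,45,0,0,0,0,0,0,45,0,0,0,0,0,0,0,0,0,0,0,0,0,0,0,0,0,0]'

```text
time: 19.85
eef_pos: [0.4807, -0.1004, 0.1996]
tcp_rot: [0.83, -0.557, -0.001, -0.0]
contact_force: [-0.0, -0.5, -1.0]
opening: -0.002
finger_force: 0.0
```

```bash
python3 -c "
from h import *; red(); print(ctrl.get_state()['qpos']); snap('wrist','w6')"
```

```text
scene 65 [-0.05506535  0.02135441] cw deg 2.1963498377348856 r 0.0590610139486668
wrist 960 [-0.06565848  0.0191751 ] cw deg 357.2800730897418 r 0.0684011745666485
20.0 [ 0.47949077 -0.10003681  0.19668749] cw 317.1377673387454 0.09896902186329302 [-0.41236545  0.09711441 -0.56138413]
[-4.13446319e-01 -1.31066217e-01  2.01214797e+00  4.94293825e-04
  1.26638416e+00  2.33961734e+00]
```

View pics/w6.png

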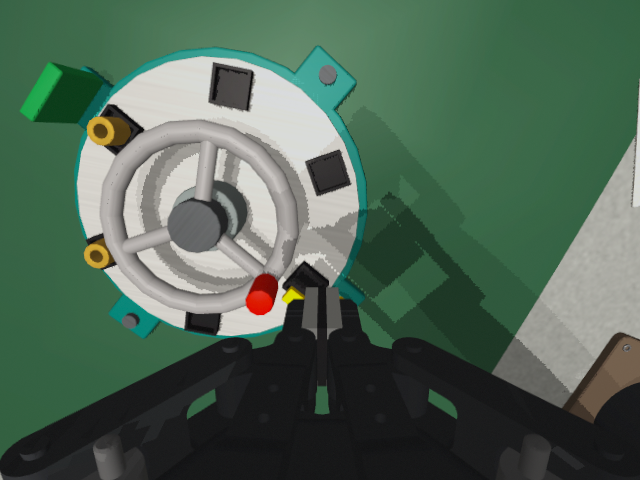

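The next bushing (108,131) is now by the green post, and the handle (262,293) is back by the yellow arm. I'll clear the arm away and compare with the initial top and scene pictures.

Request:
move_arm --plan '[0,-20,40,0,0,0,0,0,-45,20,0,0,0,0,0,-45,0,0,0,0,0,0,-45,0,0,0,0,0,0,-45,0,0,0,0,0,0,-30,0,0,0,0,0,0,0,0,0,0,0,0,0,0,0,0,0,0,0]'

```text
time: 20.85
eef_pos: [0.4806, -0.3307, 0.2573]
tcp_rot: [0.83, -0.558, -0.002, -0.001]
contact_force: [0.4, 0.6, 0.9]
opening: -0.002
finger_force: 0.0
```

```bash
python3 -c "
from h import *; red()
for n in('top','scene'):
    a=cv2.imread(f'pics/{n}0.png')[:,:,::-1]; b=cams.read_camera(n)['color']
    for im in(a,b):
        hsv=cv2.cvtColor(im,cv2.COLOR_RGB2HSV)
        m=(((hsv[...,0]<6)|(hsv[...,0]>174))&(hsv[...,1]>150)&(hsv[...,2]>80)).astype('uint8'); m[:225]=0;m[270:]=0;m[:,:285]=0;m[:,345:]=0
        v,u=np.nonzero(m); print(n,len(u),u.mean(),v.mean())
"
```

```text
scene 64 [-0.05515109  0.0215415 ] cw deg 2.3351465760855206 r 0.05920877690319737
top 58 [-0.0681247   0.02393216] cw deg 0.3563390501993524 r 0.07220611209923199
21.0 [ 0.4813163  -0.32959231  0.25865838] cw 269.2088714842933 0.28380417893416787 [0.09113836 0.82570748 0.69799281]
top 58 321.5 247.86206896551724
top 58 320.98275862068965 247.86206896551724
scene 57 308.64912280701753 237.56140350877192
scene 59 309.0169491525424 237.6271186440678
```

Handle is within about 1 mm of where it started, and the arm is clear. Handing in.

```bash
python3 -c "
from h import *; print(order.sign_off())"
```

```text
the job is handed in; nothing more can be done
None
```

The wheel was pushed one full clockwise turn with shut fingers: the handle is within about 1 mm of its start, the next bushing is at the green post, and the arm is clear. I've handed the job in, but sign-off returned no verdict.

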